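# Pack the stationery case below its rim and slide it shut

### The arm

A 6-joint arm with a two-finger parallel gripper is mounted at the origin on the work surface; the furniture and walls round the work are solid. World frame = base frame: x ahead of the robot, y to its left, z up, the work surface at z = 0. Lengths are in m, angles in degrees, forces in N, time in s.
With the tool pointing down it reaches from about 0.375 to 0.9 m from the base axis. Payload 3.1 kg.
Tool frame: the origin (TCP) lies where the fingers leave the gripper's body, on its centre line; the fingertips stand 70 mm ahead of it and the grasp point (between the pads) lies 51 mm ahead of it; z points along the fingers, y is the line along which they close (so a half turn about z gives the same grasp; the last joint's range is limited). The gripper opens to 87 mm and grips with 3 to 60 N. Pads are 19 mm wide; open, the fingers measure 117 mm over their backs; the gripper's body (75 mm by 190 mm) begins 51 mm behind the grasp point.
Start: joints at [-84.655, 30.224, 82.088, -0, 67.689, -10.227], TCP at [0.168, -0.602, 0.292] pointing down, gripper open.
Joint ranges: [-176.69, 176.69], [-43.24, 126.21], [12.49, 139.97], [-82, 262], [0, 151.66], [-163.58, 163.58]. Speed limits (degrees/s): [159.86, 159.86, 180, 180, 180, 180].

### API

Orientations are given as a 3x3 rotation matrix whose columns are the frame's x, y, z axes.
In Python, from rig import readout, capture, calibration, bot, look_for gives the robot as it stands. The module is installed in compiled form; this text tells all that it offers.
- The arm moves only by the shell command python3 -m pendant 'ROWS'. ROWS is JSON, a list of rows, each a list of 7 numbers: the shift along the tool's x, y, z normalised to -1 to 1, where 1 is 200 mm, then the turn, a rotation vector about the tool's x, y, z normalised to -1 to 1, where 1 is 180 degrees, then the closure, from -1 (fully open) to 1 (shut). In form: [[dx, dy, dz, ax, ay, az, grip], ...]. A call has 1 to 8 rows; each row is the pose to reach, as a shift and turn from the pose commanded when the call began, along the tool's axes at that moment, turning the shorter way round; what a row does not reach only later rows make up. A row lasts 1/10 s, in which the tool goes at most 50 mm and 8.59 degrees, less where a joint would pass 70% of its speed; a pose out of reach is approached as far as the arm can. A call with a number of a shift or a turn outside -1 to 1 is refused whole. A call with a gripper value outside its range is refused whole. The fingers move at their own pace and stop on an object; the grip force is fixed at half the most. Time passes only in rows, so rows that repeat a pose let the fingers close. It gives the time, the measured TCP pose, the force, the opening and the grip force at its end, in the units of the state.
- readout.read_state(): the state, without advancing time (a new reading comes with each control period).
- capture(name): name is "scene" or "top" or "wrist"; returns (picture, depth): 420x560x3 uint8, red, green, blue; 420x560 float32, m along the optical axis (not along the pixel's ray), 0 where there is no reading.
- calibration(name): a dict with "mtx" (3x3 intrinsics, pixels), "T" (4x4, takes a point from camera to world coordinates); the wrist camera has in their place "mount" (4x4, takes a point from camera to tool coordinates, whose origin is the TCP and whose axes are the flange's). Camera axes: x right, y down, z forward; pixel columns grow to the right and rows downward; lengths in m; the calibration is good to about 2 mm. A picture is of the moment at which its call begins: read the wrist's pose just before it. calibration takes no time and is no camera call.
- bot.hand_in(): hands the job in; it is judged then, once.
Trained networks look in the newest picture that a camera, given by its name, has taken for a name from the list of things; names that differ only in an ending like _2 or _b are one class to them, and where a whole thing is asked for, a point or a joint stands for the part that bears it (a point fixed in the world has none). Each returns a list of dicts, best first, with "conf" (0 to 1); they miss things now and then, are a little off and sometimes report something else, mostly with a low value. They report only what shows in the picture. A call takes as long as a camera call.
- look_for(thing, camera): "extent" ([left, top, right, bottom] in pixels, round what is visible of it).
The state is a dict: "time_s": time; "joint_positions": joint angles; "qvel": joint speeds; "tau": joint torques, N m; "position": TCP position; "tcp_rot": TCP orientation; "force": force on the tool from outside, world axes, zero at the start; "moment": the same for the moment, N m; "opening": opening from 0.0 (shut) to 1.0 (fully open); "grasp_force": force on a finger pad.
Only numpy, scipy, OpenCV 4.12 (cv2) and the standard library are available. Lean on these libraries where they do the work, as an engineer would, in place of code of your own. Each camera call takes 0.05 s, during which the arm holds its last target. There are 200 camera calls.

### The job

The fountain pen has been dropped into the large bay of the stationery case, where the reading glass belongs. Lay the pen in the empty pair of notches beside the red sealing-wax and lay the reading glass flat and gently in the large bay, so that nothing stands above the rim; then, with both in place, slide the lid fully home over them by its brass bar without forcing it against anything that sticks up. Leave the sealing-wax in its notches and the other things on the desk where they are.

Things in the scene. Friction and masses are not known exactly. Their poses are not given: they have to be found in the camera images.
- case: Dark wooden slide-lid case, fixed to the desk. Origin on the desk under the centre of its interior; z up; the lid opens towards +y. In its frame (mm): interior x -90.5..90.5, y -95..95, floor z 7, side walls and -y wall to z 40, +y end block y 95..135 to z 30. Divider x 1.5..6.5, top z 21, between large bay (-x) and pen bay (+x). Contents must stay below the lid's underside, z 30.6.
- pen_rest (a point): Where the middle of the pen's axis belongs, 18.5 mm above the desk, at case x 38.5, y 0; the pen lies along y (case axes), either way round. Two bridges across the pen bay at case y -30 and +30 (10 mm thick, top z 24) have round-shouldered notches, bottoms z 12: 17 mm wide for the pen, 15 mm wide for the wax at x 76.5. Between the bridges the floor (z 7) is free for fingertips.
- glass_bay (a point): Centre of the large bay's felt floor, 7 mm above the desk, at case x -44.5, y 0. The bay is 92 mm (x) by 190 mm (y) with a flat floor. Axes as the case's: the reading glass lies along y, either way round.
- pen_mid (a point): Middle of the black fountain pen with a gold band: on its axis, 68 mm from each end. Pen 13 mm thick, 137 mm long along the point's y axis, 26 g; it starts on the floor of the large bay, its axis 6.5 mm above that floor.
- pen: The same fountain pen; origin on its underside at mid-length (6.5 mm below pen_mid as it first lies), y along the pen.
- magnifier: Reading glass with brass ring and black turned handle, 174 mm long (y) x 81 mm (x), 140 g, lying flat on the desk to the right of the case. Origin on the underside at mid-length, z up. Ring: y +8..+86 mm, 9 mm thick. Handle: y -87..+6 mm, 16 mm wide and high; hold it across the handle just behind the ring, about y -12 mm.
- wax_stick: Red stick of sealing wax, 11 x 94 x 11 mm, along y, already in its notches in the case (case x 76.5 mm, underside z 12 mm). It stays there.
- case_lid (a joint): Sliding lid: metres open, 0 = fully home against the -y wall, 0.2 = stop. Starts open 0.192 to 0.2. Lid 189 x 234 x 5 mm, underside z 30.6, top z 35.6 mm; about 2 N of friction; stays where it is left.
- lid_grip (a point): Centre of the brass bar on the lid, 45.5 mm above the desk: bar 80 mm (x) x 14 mm (y) x 13 mm high, its top at z 52 mm. Axes as the case's; closing moves it along -y of the case. Pinch it along y, or push it.
- ink_bottle: Square blue ink bottle, 50 x 50 x 60 mm, at the back; a bystander. Origin under its centre.
- wax_seal: Wax seal with a turned handle, standing, 25 x 25 x 79 mm, at the back right; a bystander. Origin under its centre.
- tumbler: Crystal tumbler, 82 mm wide, 94 mm high, at the left; a bystander. Origin under its centre.

How it is judged:
By the outcome, as a careful person would: the job done as asked, in the order asked, and still so for the second after the job is handed in, with the robot touching nothing.
It also fails if it takes over 69 s, if anything falls off the work surface, if the arm or the gripper's body presses on something with over 40 N, if the wrist force passes 120 N, or if a joint passes its speed limit or range.

## Working session

There is one attempt and no reset: what is moved stays moved. The work goes in short steps, Python scripts to look and compute and a shell command to move; the robot and the scene stay as the last step left them, time stands still between calls to the robot, and variables do not carry over. Pictures are saved under pics/ and viewed, at most 10 in all, crops included, and the job is handed in when it is done.

```bash
mkdir -p pics; cat > h.py <<'E'
import numpy as np, cv2
from rig import readout, capture, calibration, bot, look_for
def snap(name,save=None):
    s=readout.read_state(); im,d=capture(name)
    c=calibration(name)
    if 'T' in c: T=c['T']
    else:
        W=np.eye(4);W[:3,:3]=s['tcp_rot'];W[:3,3]=s['position'];T=W@np.array(c['mount'])
    K=np.array(c['mtx']);v,u=np.mgrid[:420,:560]
    P=np.stack([(u-K[0,2])/K[0,0]*d,(v-K[1,2])/K[1,1]*d,d],-1)@np.array(T)[:3,:3].T+np.array(T)[:3,3]
    P[d==0]=np.nan
    if save: cv2.imwrite('pics/'+save+'.png',im[...,::-1])
    return im,d,P
E
python3 - <<'E'
from h import *
np.set_printoptions(precision=3,suppress=True)
for n in ['top','scene']:
    im,d,P=snap(n,n+'0')
    print(n,np.array(calibration(n)['T'])[:3])
    for t in ['case','pen','magnifier','lid_grip','wax_stick','tumbler','ink_bottle','wax_seal']:
        for r in look_for(t,n)[:1]:
            e=np.array(r['extent']).astype(int);u,v=(e[0]+e[2])//2,(e[1]+e[3])//2
            print(t,round(r['conf'],2),e,P[v,u])
print(readout.read_state())
print(calibration('wrist'))
E
```

```text
top [[-0.002 -0.981  0.192  0.401]
 [-1.     0.005  0.017  0.036]
 [-0.018 -0.192 -0.981  1.095]]
pen 0.61 [312 254 362 263] [ 0.455 -0.103  0.021]
magnifier 0.97 [400 226 460 252] [ 0.507 -0.366  0.011]
lid_grip 0.78 [219 186 312 267] [0.543 0.097 0.033]
wax_stick 0.52 [329 208 367 220] [ 0.577 -0.137  0.024]
tumbler 0.56 [111 178 148 209] [0.641 0.489 0.025]
ink_bottle 0.74 [351 154 375 179] [ 0.708 -0.178  0.058]
wax_seal 0.49 [391 161 404 174] [ 0.702 -0.271  0.063]
scene [[-0.689 -0.417  0.592 -0.306]
 [-0.724  0.368 -0.583  0.927]
 [ 0.025 -0.831 -0.556  0.901]]
case 0.8 [240 185 396 258] [ 0.516 -0.005  0.032]
lid_grip 0.78 [241 206 336 263] [0.527 0.11  0.034]
wax_stick 0.45 [324 197 340 205] [ 0.575 -0.134  0.021]
tumbler 0.68 [141 248 174 291] [0.592 0.498 0.082]
ink_bottle 0.82 [306 169 319 192] [ 0.692 -0.159  0.039]
{'time_s': 0.9, 'joint_positions': array([-84.655,  30.222,  82.088,  -0.   ,  67.69 , -10.229]), 'qvel': array([-0.075, -0.016, -0.011, -0.075, -0.129, -0.058]), 'tau': array([ -0.001, -44.   , -17.699,   0.063,   0.05 ,  -0.   ]), 'position': array([ 0.168, -0.602,  0.292]), 'tcp_rot': array([[ 0.963,  0.268, -0.   ],
       [ 0.268, -0.963, -0.   ],
       [-0.   , -0.   , -1.   ]]), 'force': array([-0.775, -0.439, -0.271]), 'moment': array([0.033, 0.037, 0.032]), 'grasp_force': 0.0, 'opening': 0.9974119486043042}
{'mtx': array([[324.867,   0.   , 280.81 ],
       [  0.   , 324.867, 206.121],
       [  0.   ,   0.   ,   1.   ]]), 'mount': array([[ 0.   , -0.957, -0.289,  0.078],
       [ 1.   ,  0.   ,  0.   , -0.001],
       [-0.   , -0.289,  0.957, -0.092],
       [ 0.   ,  0.   ,  0.   ,  1.   ]])}
```

```bash
python3 - <<'E'
import cv2
a=cv2.imread('pics/top0.png')
cv2.imwrite('pics/t0c.png',cv2.resize(a[140:290,200:480],None,fx=2.85,fy=2.85,interpolation=cv2.INTER_CUBIC))
E
```

```text
(no output)
```

View pics/t0c.png

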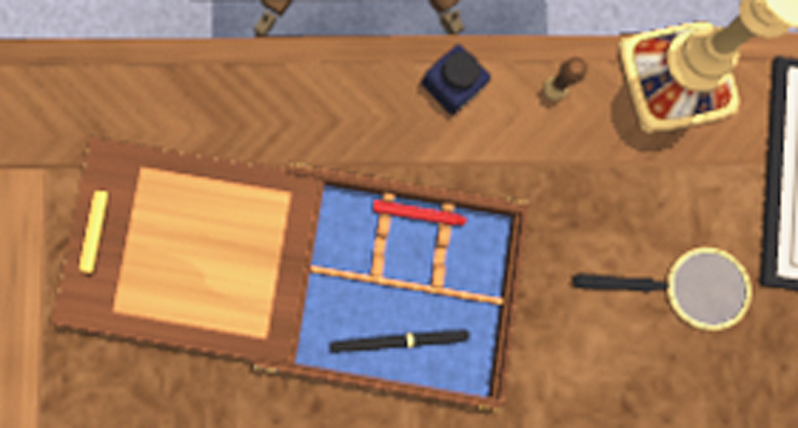

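The crop shows the case turned about 8° clockwise. The pen (dark, gold band) is in the lower bay, the wax is in the upper notches and the bar is at the far left. The glass lies to the right with its ring towards −y.

```bash
cat >> h.py <<'E'
np.set_printoptions(precision=4,suppress=True)
def line(pts):  # centre (bbox mid along axis), direction, length
    p=pts[:,:2]; c=p.mean(0); w=np.linalg.svd(p-c,full_matrices=False)[2]; q=(p-c)@w.T
    m=(np.percentile(q,1,axis=0)+np.percentile(q,99,axis=0))/2
    return c+m@w, np.degrees(np.arctan2(w[0,1],w[0,0]))%180, np.ptp(q,axis=0), np.median(pts[:,2])
def masks(im):
    h=cv2.cvtColor(im,cv2.COLOR_RGB2HSV);H,S,V=[h[...,i].astype(int) for i in range(3)]
    return dict(red=((H<6)|(H>174))&(S>170)&(V>120), yellow=(H>22)&(H<34)&(S>130)&(V>170), blue=(H>100)&(H<125)&(S>90)&(V>80), dark=(V<60))
def delta(target,yaw):
    """units for rows: target TCP pos (tool down), yaw = world angle of tool x, deg"""
    s=readout.read_state(); R=s['tcp_rot']; c,n=np.cos(np.radians(yaw)),np.sin(np.radians(yaw))
    from scipy.spatial.transform import Rotation as Ro
    G=np.array([[c,n,0],[n,-c,0],[0,0,-1]])
    return np.r_[R.T@(np.array(target)-s['position'])/.2, Ro.from_matrix(R.T@G).as_rotvec()/np.pi]
E
python3 - <<'E'
from h import *
im,d,P=snap('top')
m=masks(im); box=np.zeros(d.shape,bool); box[170:290,210:385]=1
for k in m: print(k,(m[k]&box).sum(), *line(P[m[k]&box&(d>0)]))
b=np.zeros(d.shape,bool); b[222:256,395:465]=1
for k in ['dark']: print('hand',line(P[m[k]&b&(d>0)]))
print(delta([0.48,-0.10,0.34],82))
E
```

```text
red 113 [ 0.5772 -0.1332] 79.93821640054554 [0.0897 0.0107] 0.02219566697013975
yellow 46 [0.5564 0.1853] 168.71415703697684 [0.0769 0.0114] 0.05111600622130563
blue 3418 [ 0.5033 -0.1193] 80.08140226081721 [0.1875 0.2971] 0.007072798830422888
dark 263 [ 0.5658 -0.1383] 168.3224268511451 [0.293  0.1892] 0.019328479069377513
hand (array([ 0.5073, -0.3272]), np.float64(86.77379435642105), array([0.0887, 0.0094]), np.float64(0.013666988895046805))
[ 2.1776 -1.9989 -0.2388 -0.      0.     -0.369 ]
```

```bash
python3 -m pendant '[[1,-0.92,-0.12,0,0,-0.369,0],[1,-0.92,-0.12,0,0,-0.369,0],[1,-0.92,-0.12,0,0,-0.369,0],[1,-0.92,-0.12,0,0,-0.369,0],[1,-0.92,-0.12,0,0,-0.369,0],[1,-0.92,-0.12,0,0,-0.369,0],[1,-0.92,-0.12,0,0,-0.369,0],[1,-0.92,-0.12,0,0,-0.369,0]]'
python3 -c "
from h import *
print(delta([0.48,-0.16,0.34],80))"
```

```text
time_s: 1.75
position: [0.3118, -0.3701, 0.3167]
tcp_rot: [[0.132, 0.991, 0.0], [0.991, -0.132, -0.001], [-0.001, 0.0, -1.0]]
force: [-0.5, -0.2, -0.2]
opening: 0.515
grasp_force: 0.0
[ 1.1519  0.6955 -0.1169  0.0002  0.0002  0.0135]
```

```bash
python3 -m pendant '[[1,0.7,-0.12,0,0,0.013,0.1],[1,0.7,-0.12,0,0,0.013,0.1],[1,0.7,-0.12,0,0,0.013,0.1],[1,0.7,-0.12,0,0,0.013,0.1],[1,0.7,-0.12,0,0,0.013,0.1],[1,0.7,-0.12,0,0,0.013,0.1],[1,0.7,-0.12,0,0,0.013,0.1]]'
python3 - <<'E'
from h import *
im,d,P=snap('wrist','w1')
m=masks(im)
for k in ['red','yellow','blue']: print(k,m[k].sum(), *line(P[m[k]&(d>0)]))
for t in ['pen','magnifier','wax_stick']:
    for r in look_for(t,'wrist')[:1]: print(t,r)
E
```

```text
time_s: 2.45
position: [0.478, -0.1917, 0.3403]
tcp_rot: [[0.177, 0.984, -0.0], [0.984, -0.177, -0.001], [-0.001, -0.0, -1.0]]
force: [-0.2, 0.6, 0.2]
opening: 0.448
grasp_force: 0.0
red 507 [ 0.648  -0.2443] 122.99180376913813 [0.3347 0.0653] 0.02268396973933645
yellow 15 [ 0.5769 -0.1266] 65.02535426366785 [0.1975 0.097 ] 0.3610606842427342
blue 19488 [ 0.5549 -0.1358] 159.22145811997655 [0.3379 0.2184] 0.007076606324378704
pen {'extent': [229.2, 51.7, 263.9, 164.1], 'conf': 0.58}
magnifier {'extent': [300.0, 234.2, 327.8, 334.9], 'conf': 0.84}
wax_stick {'extent': [345.3, 70.0, 359.4, 150.0], 'conf': 0.82}
```

View pics/w1.png

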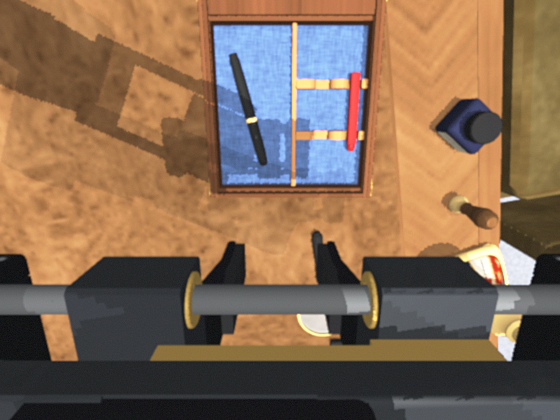

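The wrist view shows the case interior at about (212–370, 22–187), the pen from (235,55) to (264,163), the divider at column 295, and the wax at (354,70–150).

```bash
python3 - <<'E'
from h import *
im,d,P=snap('wrist')
m=masks(im)
def bx(a,b,c,e):
    z=np.zeros(d.shape,bool); z[b:e,a:c]=1; return z&(d>0)
w=m['red']&bx(340,60,364,158); cw=line(P[w]);print('wax',cw)
p=bx(222,45,275,170)&(P[...,2]>.011)&(im.max(-1)<90); cp=line(P[p]);print('pen',cp)
dv=bx(285,30,305,180)&(P[...,2]>.015)&(P[...,2]<.026); cd=line(P[dv]); print('div',cd)
f=bx(205,10,380,195)&(P[...,2]<.010)&(P[...,2]>.004)&m['blue']
r=cv2.minAreaRect((P[f][:,:2]*1000).astype(np.float32)); print('felt',r)
g=bx(200,0,390,205)&(P[...,2]>.037)&(P[...,2]<.044)
print('rim',cv2.minAreaRect((P[g][:,:2]*1000).astype(np.float32)))
a=np.radians(80); y=np.array([np.cos(a),np.sin(a)]); x=np.array([y[1],-y[0]])
print('O from wax',cw[0]-.0765*x,'div',cd[0]-.004*x)
E
```

```text
wax (array([ 0.5768, -0.1336]), np.float64(79.61757499975222), array([0.0897, 0.0138]), np.float64(0.022344672369610685))
pen (array([ 0.4509, -0.11  ]), np.float64(94.83202836490977), array([0.1342, 0.0117]), np.float64(0.018965875531460508))
div (array([ 0.5096, -0.119 ]), np.float64(80.16083073333361), array([0.1731, 0.0149]), np.float64(0.020848616031917067))
felt ((501.09552001953125, -117.09640502929688), (190.3224639892578, 181.5101318359375), 79.90971374511719)
rim ((501.8721923828125, -114.80058288574219), (216.23435974121094, 202.2490692138672), 79.7154769897461)
O from wax [ 0.5014 -0.1203] div [ 0.5057 -0.1183]
```

```bash
python3 -c "
from h import *
print(delta([0.4505,-0.11,0.13],94.8))"
```

```text
[ 0.3873 -0.2045  1.0506 -0.0002 -0.     -0.0849]
```

```bash
python3 -m pendant '[[0.387,-0.205,0.3,0,0,-0.085,0.2],[0.387,-0.205,0.6,0,0,-0.085,0.2],[0.387,-0.205,1,0,0,-0.085,0.2],[0.387,-0.205,1,0,0,-0.085,0.2],[0.387,-0.205,1,0,0,-0.085,0.2],[0.387,-0.205,1,0,0,-0.085,0.2],[0.387,-0.205,1,0,0,-0.085,0.2]]'
python3 - <<'E'
from h import *
im,d,P=snap('wrist','w2')
print(delta([0.4505,-0.11,0.079],94.8))
E
```

```text
time_s: 3.4
position: [0.4513, -0.11, 0.1404]
tcp_rot: [[-0.085, 0.996, -0.0], [0.996, 0.085, 0.0], [0.0, -0.0, -1.0]]
force: [-0.0, 0.0, 0.3]
opening: 0.399
grasp_force: 0.0
[ 0.0028 -0.0084  0.3115  0.0007  0.0005  0.0004]
```

View pics/w2.png

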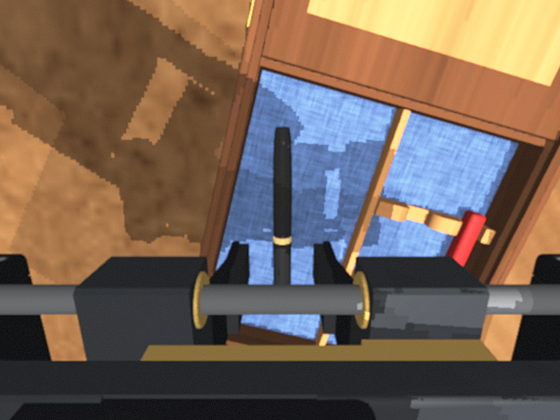

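The pen (column 283) runs straight up the picture, centred between the fingers (240 and 327), and is parallel to the tool's x axis. I'll go down and grip it.

```bash
python3 -m pendant '[[0,-0.005,0.15,0,0,0,0.2],[0,-0.005,0.28,0,0,0,0.2],[0,-0.005,0.305,0,0,0,0.2],[0,-0.005,0.305,0,0,0,0.2],[0,-0.005,0.305,0,0,0,1],[0,-0.005,0.305,0,0,0,1],[0,-0.005,0.305,0,0,0,1],[0,-0.005,0.305,0,0,0,1]]'
python3 -m pendant '[[0,0,0,0,0,0,1],[0,0,0,0,0,0,1],[0,0,-0.1,0,0,0,1],[0,0,-0.2,0,0,0,1],[0,0,-0.35,0,0,0,1],[0,0,-0.5,0,0,0,1],[0,0,-0.5,0,0,0,1],[0,0,-0.5,0,0,0,1]]'
python3 - <<'E'
from h import *
im,d,P=snap('wrist','w3')
p=(P[...,2]>.05)&(P[...,2]<.13)&(im.max(-1)<90); p[:,:255]=0;p[:,310:]=0;p[240:]=0
print(line(P[p]), P[p][:,2].min(),P[p][:,2].max())
O=np.array([.5012,-.1172]);a=np.radians(79.85);y=np.array([np.cos(a),np.sin(a)]);x=np.array([y[1],-y[0]])
t=O+.0385*x; print(t,delta([*t,.18],79.85))
E
```

```text
time_s: 4.25
position: [0.4506, -0.1093, 0.08]
tcp_rot: [[-0.086, 0.996, 0.002], [0.996, 0.086, -0.001], [-0.001, 0.001, -1.0]]
force: [-0.1, -0.4, 5.4]
opening: 0.142
grasp_force: 30.0
time_s: 5.05
position: [0.4502, -0.1091, 0.1797]
tcp_rot: [[-0.086, 0.996, 0.001], [0.996, 0.086, -0.001], [-0.001, 0.001, -1.0]]
force: [0.0, -0.4, -0.9]
opening: 0.141
grasp_force: 30.0
(array([ 0.4453, -0.0675]), np.float64(95.1445752480673), array([0.0522, 0.0127]), np.float64(0.11818997201202464)) 0.11303263084794102 0.12169324980748358
[ 0.5391 -0.124 ] [-0.1139  0.4388 -0.006  -0.0002 -0.0001  0.0839]
```

View pics/w3.png

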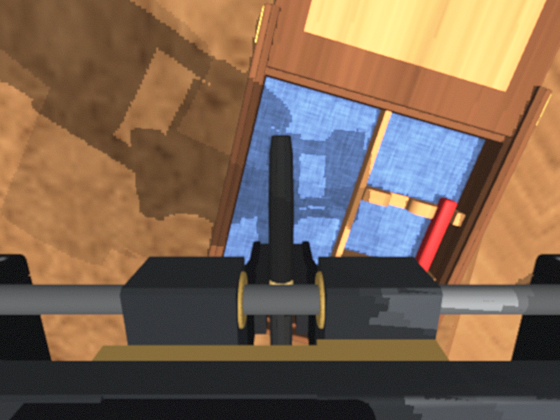

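Gripped at mid-length (its end is 68 mm ahead of the TCP), with the pen aligned. Next, move over the notches.

```bash
python3 -m pendant '[[-0.114,0.25,0,0,0,0.042,1],[-0.114,0.439,0,0,0,0.084,1],[-0.114,0.439,0,0,0,0.084,1],[-0.114,0.439,0.15,0,0,0.084,1],[-0.114,0.439,0.29,0,0,0.084,1],[-0.114,0.439,0.29,0,0,0.084,1],[-0.114,0.439,0.29,0,0,0.084,1]]'
python3 - <<'E'
from h import *
im,d,P=snap('wrist','w4')
O=np.array([.5012,-.1172]);a=np.radians(79.85);y=np.array([np.cos(a),np.sin(a)]);x=np.array([y[1],-y[0]])
C=np.stack([(P[...,:2]-O)@x,(P[...,:2]-O)@y,P[...,2]],-1)*1000
np.save('C.npy',C)
s=readout.read_state();q=(s['position'][:2]-O)*1000;print('tcp',q@x,q@y,s['position'][2])
b=(abs(C[...,1]-30)<5)&(C[...,2]>9)&(C[...,2]<35)&(C[...,0]>0)&(C[...,0]<95)
h=[(X,np.round(np.nanmedian(C[...,2][b&(abs(C[...,0]-X)<1)]),0)) for X in range(6,92,2) if (b&(abs(C[...,0]-X)<1)).sum()>0]
print(h)
p=(C[...,2]>40)&(C[...,2]<75)&(im.max(-1)<90); p[:,:255]=0;p[:,310:]=0;p[240:]=0
print('pen',line(C[p]),np.polyfit(C[p][:,1],C[p][:,2],1))
E
```

```text
time_s: 5.8
position: [0.5384, -0.1238, 0.1199]
tcp_rot: [[0.176, 0.984, -0.004], [0.984, -0.176, 0.002], [0.001, -0.004, -1.0]]
force: [0.8, -0.2, -0.4]
opening: 0.144
grasp_force: 30.0
tcp 38.64613592336178 -0.15273472863520388 0.12103237028959542
[(6, np.float64(21.0)), (8, np.float64(24.0)), (10, np.float64(24.0)), (12, np.float64(24.0)), (14, np.float64(24.0)), (16, np.float64(24.0)), (18, np.float64(24.0)), (20, np.float64(23.0)), (22, np.float64(24.0)), (24, np.float64(24.0)), (26, np.float64(23.0)), (28, np.float64(22.0)), (44, np.float64(12.0)), (46, np.float64(12.0)), (48, np.float64(20.0)), (50, np.float64(22.0)), (52, np.float64(23.0)), (54, np.float64(24.0)), (56, np.float64(24.0)), (58, np.float64(23.0)), (60, np.float64(24.0)), (62, np.float64(24.0)), (64, np.float64(23.0)), (66, np.float64(22.0)), (68, np.float64(20.0)), (70, np.float64(12.0)), (72, np.float64(21.0)), (74, np.float64(23.0)), (76, np.float64(23.0)), (78, np.float64(23.0)), (80, np.float64(23.0)), (82, np.float64(22.0)), (84, np.float64(20.0)), (86, np.float64(24.0)), (88, np.float64(24.0)), (90, np.float64(25.0))]
pen (array([36.0206, 41.6956]), np.float64(90.2470926673129), array([52.311 , 12.6717]), np.float64(58.61535270581497)) [-0.019  59.2073]
```

View pics/w4.png

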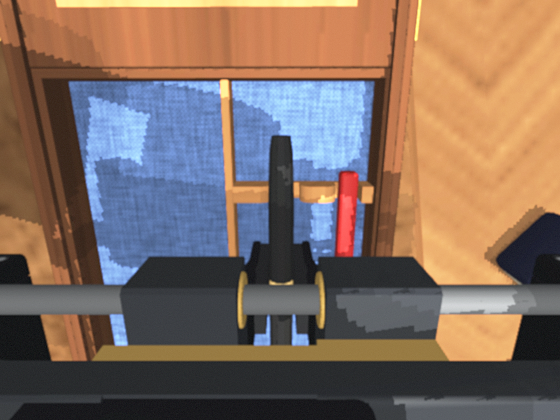

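The pen (column 281) hangs over the pen notch, aligned. The shoulder heights put the notch centre at x≈39 in the wrist frame against about 38 for the pen. I'll shift about 1 mm and lower it.

```bash
python3 -m pendant '[[0,0.004,0.05,0,0,0,1],[0,0.004,0.1,0,0,0,1],[0,0.004,0.14,0,0,0,1],[0,0.004,0.165,0,0,0,1],[0,0.004,0.172,0,0,0,1],[0,0.004,0.172,0,0,0,1],[0,0.004,0.172,0,0,0,1]]'
```

```text
time_s: 6.55
position: [0.5405, -0.1245, 0.087]
tcp_rot: [[0.176, 0.984, 0.0], [0.984, -0.176, -0.0], [-0.0, 0.0, -1.0]]
force: [-1.0, -0.3, 0.0]
opening: 0.142
grasp_force: 30.0
```

No contact yet, so about 2 mm to go. Lower, release, rise.

```bash
python3 -m pendant '[[0,0,0.006,0,0,0,1],[0,0,0.01,0,0,0,1],[0,0,0.01,0,0,0,1],[0,0,0.01,0,0,0,0.7],[0,0,0.01,0,0,0,0.48],[0,0,0.01,0,0,0,0.48],[0,0,0.01,0,0,0,0.48],[0,0,0.01,0,0,0,0.48]]'
python3 -m pendant '[[0,0,-0.05,0,0,0,0.48],[0,0,-0.15,0,0,0,0.48],[0,0,-0.3,0,0,0,0.48],[0,0,-0.5,0,0,0,0.48],[-0.3,0,-0.7,0,0,0,0.48],[-0.3,0,-0.8,0,0,0,0.48],[-0.3,0,-0.8,0,0,0,0.48]]'
python3 - <<'E'
from h import *
im,d,P=snap('wrist','w5')
O=np.array([.5012,-.1172]);a=np.radians(79.85);y=np.array([np.cos(a),np.sin(a)]);x=np.array([y[1],-y[0]])
C=np.stack([(P[...,:2]-O)@x,(P[...,:2]-O)@y,P[...,2]],-1)*1000
p=(abs(C[...,0]-38.5)<12)&(abs(C[...,1])<75)&(C[...,2]>15)&(im.max(-1)<90)&(C[...,2]<50)
print('pen',line(C[p]),np.polyfit(C[p][:,1],C[p][:,2],1))
s=readout.read_state();print(s['position'])
E
```

```text
time_s: 7.35
position: [0.5403, -0.1244, 0.0848]
tcp_rot: [[0.177, 0.984, -0.0], [0.984, -0.177, 0.0], [0.0, -0.0, -1.0]]
force: [-0.2, -0.5, -0.1]
opening: 0.255
grasp_force: 0.0
time_s: 8.05
position: [0.532, -0.1871, 0.2502]
tcp_rot: [[0.179, 0.984, 0.01], [0.984, -0.179, -0.007], [-0.005, 0.011, -1.0]]
force: [1.1, -0.6, 0.0]
opening: 0.26
grasp_force: 0.0
pen (array([38.3004, -0.8671]), np.float64(90.20151233374068), array([134.37  ,  11.5102]), np.float64(23.864862788242625)) [ 0.0003 23.7332]
[ 0.5307 -0.1851  0.2478]
```

View pics/w5.png

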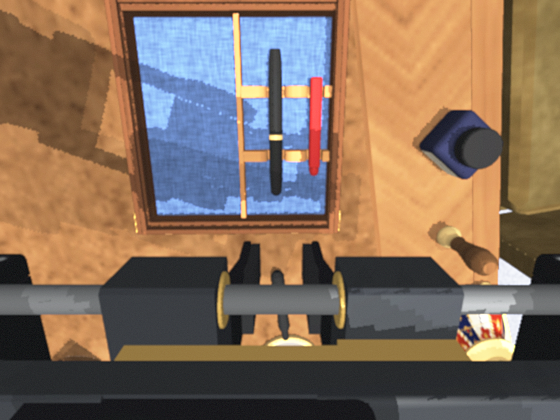

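The pen is seated: case x 38, y −1, level, top at z 24. The wax is untouched. Next, the reading glass, and I'll check how close the candlestick is.

```bash
python3 - <<'E'
from h import *
im,d,P=snap('top')
q=(P[...,1]<-.25)&(P[...,2]>.05)&(P[...,0]>.45)&(P[...,0]<.9); q[:,:405]=0
print('tall min/max',P[q].min(0),P[q].max(0))
q=(P[...,1]<-.41)&(P[...,2]>.012)&(P[...,0]>.4)&(P[...,0]<.62)
print('right',P[q].min(0),P[q].max(0))
h=(P[...,0]>.47)&(P[...,0]<.55)&(P[...,1]<-.27)&(P[...,1]>-.47)&(P[...,2]>.004)&(P[...,2]<.03)
h[:,:395]=0
r=cv2.minAreaRect((P[h][:,:2]*1000).astype(np.float32)); print(r, h.sum())
for Y in np.arange(-.28,-.47,-.01):
    k=h&(abs(P[...,1]-Y)<.004)
    if k.any(): print(round(Y,2),P[k][:,0].min(),P[k][:,0].max(),np.median(P[k][:,2]))
print(delta([.5065,-.42,.28],86.8))
E
```

```text
tall min/max [ 0.4917 -0.6996  0.05  ] [ 0.7588 -0.3645  0.2771]
right [ 0.402  -0.7373  0.012 ] [ 0.62   -0.4714  0.0571]
((504.5024719238281, -409.96820068359375), (66.69284057617188, 123.08895111083984), 6.440821170806885) 39
-0.35 0.5096840637289825 0.530557675194478 0.00743273960800761
-0.36 0.5095904812196382 0.5130292410305848 0.012415674093619655
-0.45 0.47667339691397903 0.5043579114834145 0.006991798067280897
-0.46 0.4766090181726245 0.509949037291225 0.0061833888251985325
[-1.1834  0.0964 -0.1697  0.0006  0.0001 -0.0391]
```

```bash
python3 -m pendant '[[-0.25,0.02,-0.2,0,0,-0.01,-0.1],[-0.5,0.04,-0.2,0,0,-0.02,-0.1],[-0.75,0.05,-0.2,0,0,-0.03,-0.1],[-1,0.07,-0.2,0,0,-0.039,-0.1],[-1,0.07,-0.2,0,0,-0.039,-0.1],[-1,0.07,-0.2,0,0,-0.039,-0.1]]'
python3 - <<'E'
from h import *
im,d,P=snap('wrist','w6')
for t in ['magnifier','wax_seal']:
    for r in look_for(t,'wrist')[:1]: print(t,r)
q=(P[...,1]<-.2)&(P[...,1]>-.5)&(P[...,2]>.05)&(P[...,0]>.45)&(d>.2)
print('tall',P[q].min(0) if q.any() else None)
p=(P[...,2]>.009)&(P[...,2]<.03)&(abs(P[...,0]-.507)<.03)&(P[...,1]<-.25)&(P[...,1]>-.37)&(im.max(-1)<100)
print(line(P[p]),p.sum(),P[p][:,1].max())
E
```

```text
time_s: 8.75
position: [0.5075, -0.3835, 0.2827]
tcp_rot: [[0.057, 0.998, -0.002], [0.998, -0.057, 0.003], [0.003, -0.002, -1.0]]
force: [0.3, 1.0, 0.9]
opening: 0.541
grasp_force: 0.0
magnifier {'extent': [246.1, 92.1, 314.8, 238.2], 'conf': 0.82}
wax_seal {'extent': [453.1, 54.2, 523.3, 89.8], 'conf': 0.96}
tall [ 0.6868 -0.4351  0.05  ]
(array([ 0.5073, -0.3275]), np.float64(86.03229825470471), array([0.0847, 0.0138]), np.float64(0.01351076992768721)) 906 -0.28533307921480805
```

View pics/w6.png

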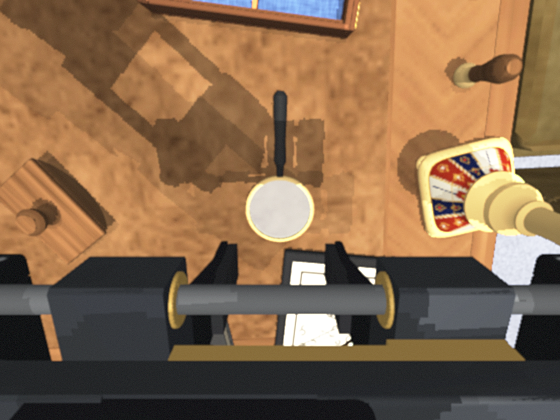

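The handle runs along column 280 from row 92 to 172, and the ring is centred at (280,209). The glass axis lies along tool x, and the candlestick is clear (x>0.68). Go to the grasp point.

```bash
python3 -c "
from h import *
print(delta([.5055,-.3595,.073],86.7))"
```

```text
[ 0.0988 -0.0163  1.0532 -0.0008 -0.0011  0.0013]
```

```bash
python3 -m pendant '[[0.1,-0.016,0.25,0,0,0,-0.1],[0.1,-0.016,0.5,0,0,0,-0.1],[0.1,-0.016,0.7,0,0,0,-0.1],[0.1,-0.016,0.8,0,0,0,-0.1],[0.1,-0.016,0.85,0,0,0,-0.1],[0.1,-0.016,0.85,0,0,0,-0.1]]'
python3 - <<'E'
from h import *
im,d,P=snap('wrist','w7')
p=(P[...,2]>.009)&(P[...,2]<.03)&(abs(P[...,0]-.507)<.03)&(P[...,1]<-.25)&(P[...,1]>-.37)&(im.max(-1)<100)
print(line(P[p]),p.sum(),P[p][:,1].max())
print(delta([.5055,-.3595,.073],86.7))
E
```

```text
time_s: 9.5
position: [0.5061, -0.3606, 0.1137]
tcp_rot: [[0.053, 0.999, -0.002], [0.999, -0.053, 0.002], [0.002, -0.002, -1.0]]
force: [0.3, 0.4, 0.3]
opening: 0.55
grasp_force: 0.0
(array([ 0.5074, -0.3272]), np.float64(86.34137222838608), array([0.0854, 0.0144]), np.float64(0.013444034846990166)) 2815 -0.28472228234894825
[ 0.01   -0.0066  0.2106 -0.     -0.0001  0.0013]
```

View pics/w7.png

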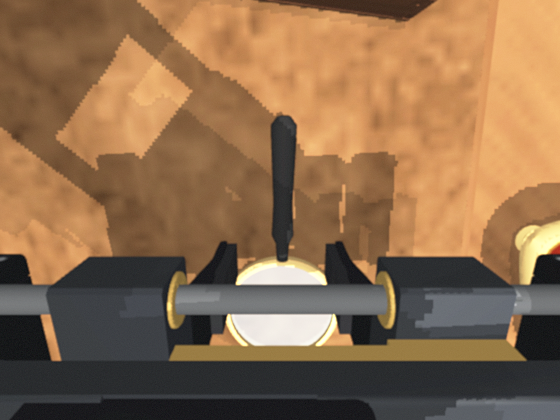

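The handle is centred between the fingers (column 283), with its neck just ahead of the ring. Down, close and lift slowly.

```bash
python3 -m pendant '[[0.01,-0.006,0.1,0,0,0,-0.1],[0.01,-0.006,0.18,0,0,0,-0.1],[0.01,-0.006,0.21,0,0,0,-0.1],[0.01,-0.006,0.21,0,0,0,0.2],[0.01,-0.006,0.21,0,0,0,1],[0.01,-0.006,0.21,0,0,0,1],[0.01,-0.006,0.21,0,0,0,1],[0.01,-0.006,0.21,0,0,0,1]]'
python3 -m pendant '[[0,0,0,0,0,0,1],[0,0,0,0,0,0,1],[0,0,-0.05,0,0,0,1],[0,0,-0.15,0,0,0,1],[0,0,-0.3,0,0,0,1],[0,0,-0.4,0,0,0,1],[0,0,-0.5,0,0,0,1],[0,0,-0.5,0,0,0,1]]'
python3 - <<'E'
from h import *
im,d,P=snap('wrist','w8')
s=readout.read_state();R=s['tcp_rot'];Q=(P-s['position'])@R*1000
p=(Q[...,2]>40)&(Q[...,2]<90)&(abs(Q[...,1])<25)&(im.max(-1)<100)&(Q[...,0]>12)
print('handle in tool',line(Q[p]),Q[p][:,0].max(),np.polyfit(Q[p][:,0],Q[p][:,2],1))
im,d,P=snap('top');Q=(P-s['position'])@R*1000
p=(Q[...,2]>40)&(Q[...,2]<100)&(abs(Q[...,1])<60)&(abs(Q[...,0])<120)
print('top cam x-range',Q[p].min(0),Q[p].max(0)); k=p&(Q[...,0]<-20)
if k.sum()>5: print('ring z slope',np.polyfit(Q[k][:,0],Q[k][:,2],1))
O=np.array([.5012,-.1172]);a=np.radians(79.85);y=np.array([np.cos(a),np.sin(a)]);x=np.array([y[1],-y[0]])
t=O-.0445*x+.012*y; print(t,delta([*t,.173],79.85))
E
```

```text
time_s: 10.35
position: [0.5053, -0.3608, 0.0733]
tcp_rot: [[0.055, 0.998, 0.001], [0.998, -0.055, -0.001], [-0.001, 0.001, -1.0]]
force: [1.1, -0.7, 0.2]
opening: 0.184
grasp_force: 0.1
time_s: 11.15
position: [0.5062, -0.3616, 0.176]
tcp_rot: [[0.055, 0.998, 0.004], [0.998, -0.055, -0.004], [-0.004, 0.004, -1.0]]
force: [0.1, -0.4, -1.1]
opening: 0.15
grasp_force: 30.0
handle in tool (array([43.7115, -1.1586]), np.float64(179.32501583840613), array([63.3619, 14.8988]), np.float64(56.299991626815114)) 75.33632423842361 [-0.0612 59.2416]Traceback (most recent call last):
  File "<stdin>", line 8, in <module>
    return umr_minimum(a, axis, None, out, keepdims, initial, where)
ValueError: zero-size array to reduction operation minimum which has no identity
```

```bash
python3 - <<'E'
from h import *
O=np.array([.5012,-.1172]);a=np.radians(79.85);y=np.array([np.cos(a),np.sin(a)]);x=np.array([y[1],-y[0]])
t=O-.0445*x+.012*y; print(t,delta([*t,.173],79.85))
E
```

```text
[ 0.4595 -0.0975] [ 1.2996 -0.2983 -0.0001 -0.      0.      0.0389]
```

```bash
python3 -m pendant '[[0.12,-0.03,0,0,0,0.004,1],[0.25,-0.06,0,0,0,0.008,1],[0.4,-0.09,0,0,0,0.012,1],[0.55,-0.13,0,0,0,0.016,1],[0.7,-0.17,0,0,0,0.02,1],[0.85,-0.2,0,0,0,0.025,1],[0.95,-0.22,0,0,0,0.03,1],[1,-0.23,0,0,0,0.039,1]]'
python3 -c "
from h import *
print(delta([.4595,-.0975,.145],79.85))"
```

```text
time_s: 12.05
position: [0.4682, -0.1556, 0.1714]
tcp_rot: [[0.176, 0.984, -0.005], [0.984, -0.176, 0.003], [0.002, -0.005, -1.0]]
force: [-0.2, -0.3, -2.3]
opening: 0.149
grasp_force: 30.0
[ 0.2781 -0.0934  0.1331 -0.0016 -0.0007  0.0001]
```

```bash
python3 -m pendant '[[0.12,-0.04,0,0,0,0,1],[0.24,-0.08,0.05,0,0,0,1],[0.28,-0.093,0.12,0,0,0,1],[0.28,-0.093,0.135,0,0,0,1],[0.28,-0.093,0.135,0,0,0,1],[0.28,-0.093,0.135,0,0,0,1]]'
python3 - <<'E'
from h import *
O=np.array([.5012,-.1172]);a=np.radians(79.85);y=np.array([np.cos(a),np.sin(a)]);x=np.array([y[1],-y[0]])
s=readout.read_state();q=(s['position'][:2]-O)*1000;print('tcp',q@x,q@y,s['position'])
im,d,P=snap('wrist','w9');a1=im
def cs(P): return np.stack([(P[...,:2]-O)@x,(P[...,:2]-O)@y,P[...,2]],-1)*1000
C=cs(P); p=(abs(C[...,0]+44)<20)&(C[...,2]>60)&(C[...,2]<105)&(im.max(-1)<100)&(C[...,1]>25)
print('handle',line(C[p]),C[p][:,1].max())
im,d,P=snap('top'); C=cs(P)
p=(abs(C[...,0]+44)<60)&(C[...,2]>60)&(C[...,2]<100)&(C[...,1]<5)&(C[...,1]>-110)
print('ring',p.sum(),C[p].min(0),C[p].max(0),np.polyfit(C[p][:,1],C[p][:,2],1))
cv2.imwrite('pics/m9.png',np.vstack([cv2.resize(im[180:280,290:400],(550,500)[::1],interpolation=cv2.INTER_CUBIC)[:,:,::-1]]))
E
```

```text
time_s: 12.65
position: [0.4621, -0.1007, 0.1457]
tcp_rot: [[0.177, 0.984, 0.0], [0.984, -0.177, -0.0], [-0.0, 0.0, -1.0]]
force: [0.1, -1.3, -0.6]
opening: 0.148
grasp_force: 30.0
tcp -41.358738165921224 9.342482881387323 [ 0.4621 -0.1007  0.1457]
handle (array([-43.2674,  55.0813]), np.float64(90.79158753335844), array([60.2528, 14.8425]), np.float64(87.76756716851297)) 85.20732882475745Traceback (most recent call last):
  File "<stdin>", line 10, in <module>
    return umr_minimum(a, axis, None, out, keepdims, initial, where)
ValueError: zero-size array to reduction operation minimum which has no identity
```

```bash
python3 - <<'E'
from h import *
O=np.array([.5012,-.1172]);a=np.radians(79.85);y=np.array([np.cos(a),np.sin(a)]);x=np.array([y[1],-y[0]])
t=O-.0433*x+.011*y; print(t,delta([*t,.115],79.05))
E
```

```text
[ 0.4605 -0.0987] [ 0.0088 -0.0105  0.1556  0.0004  0.0001  0.004 ]
```

```bash
python3 -m pendant '[[0.009,-0.01,0,0,0,0.004,1],[0.009,-0.01,0.05,0,0,0.004,1],[0.009,-0.01,0.1,0,0,0.004,1],[0.009,-0.01,0.145,0,0,0.004,1],[0.009,-0.01,0.15,0,0,0.004,1],[0.009,-0.01,0.15,0,0,0.004,1],[0.009,-0.01,0.15,0,0,0.004,1]]'
python3 - <<'E'
from h import *
O=np.array([.5012,-.1172]);a=np.radians(79.85);y=np.array([np.cos(a),np.sin(a)]);x=np.array([y[1],-y[0]])
s=readout.read_state();q=(s['position'][:2]-O)*1000;print('tcp',q@x,q@y,s['position'])
im,d,P=snap('wrist','w10')
C=np.stack([(P[...,:2]-O)@x,(P[...,:2]-O)@y,P[...,2]],-1)*1000
p=(abs(C[...,0]+44)<20)&(C[...,2]>35)&(C[...,2]<85)&(im.max(-1)<100)&(C[...,1]>25)
print('handle',line(C[p]),C[p][:,1].max(),np.polyfit(C[p][:,1],C[p][:,2],1))
# ring: brass-coloured or lens below gripper
p=(C[...,1]<0)&(abs(C[...,0]+44)<50)&(C[...,2]>25)&(C[...,2]<60)
print(p.sum(), C[p].min(0) if p.any() else '', C[p].max(0) if p.any() else '')
E
```

```text
time_s: 13.45
position: [0.4601, -0.0978, 0.1158]
tcp_rot: [[0.189, 0.982, -0.0], [0.982, -0.189, 0.0], [0.0, -0.0, -1.0]]
force: [0.5, -0.5, -0.6]
opening: 0.15
grasp_force: 30.0
tcp -43.87287056421326 11.827738905038654 [ 0.4601 -0.0978  0.1158]
handle (array([-45.2684,  56.3699]), np.float64(90.13901374544982), array([62.7325, 14.2841]), np.float64(57.74699739590538)) 87.7424219836904 [ 0.0584 54.2305]
1200 [-62.6441 -45.0775  44.8162] [-29.7704  -0.2112  49.7594]
```

View pics/w10.png

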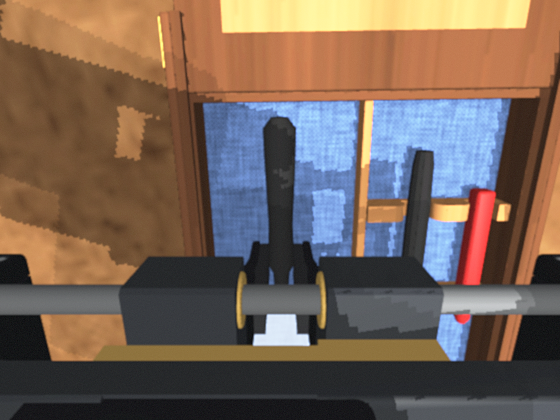

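The handle lies down the middle of the large bay (column 280, felt 205–360), nearly level with about 2° of droop towards the ring. Lower slowly, watching the force.

```bash
python3 -m pendant '[[0,0.003,0.04,0,0,0,1],[0,0.003,0.08,0,0,0,1],[0,0.003,0.11,0,0,0,1],[0,0.003,0.13,0,0,0,1],[0,0.003,0.14,0,0,0,1],[0,0.003,0.145,0,0,0,1],[0,0.003,0.15,0,0,0,1],[0,0.003,0.15,0,0,0,1]]'
python3 -m pendant '[[0,0,0.004,0,0,0,1],[0,0,0.008,0,0,0,1],[0,0,0.012,0,0,0,1],[0,0,0.012,0,0,0,1]]'
```

```text
time_s: 14.3
position: [0.4607, -0.098, 0.0859]
tcp_rot: [[0.189, 0.982, 0.0], [0.982, -0.189, -0.0], [-0.0, 0.0, -1.0]]
force: [0.0, -0.3, -1.2]
opening: 0.144
grasp_force: 30.0
time_s: 14.7
position: [0.4607, -0.098, 0.0834]
tcp_rot: [[0.189, 0.982, 0.0], [0.982, -0.189, -0.0], [-0.0, 0.0, -1.0]]
force: [1.0, -0.3, -1.2]
opening: 0.147
grasp_force: 30.0
```

```bash
python3 -m pendant '[[0,0,0.004,0,0,0,1],[0,0,0.008,0,0,0,1],[0,0,0.012,0,0,0,1],[0,0,0.012,0,0,0,1]]'
```

```text
time_s: 15.1
position: [0.4606, -0.0979, 0.081]
tcp_rot: [[0.189, 0.982, -0.0], [0.982, -0.189, 0.0], [0.0, -0.0, -1.0]]
force: [0.5, 1.3, -0.7]
opening: 0.149
grasp_force: 30.0
```

```bash
python3 -m pendant '[[0,0,0.004,0,0,0,1],[0,0,0.004,0,0,0,1],[0,0,0.004,0,0,0,0.6],[0,0,0.004,0,0,0,0.4],[0,0,0.004,0,0,0,0.2],[0,0,0.004,0,0,0,0.2],[0,0,0.004,0,0,0,0.2]]'
python3 -m pendant '[[0,0,-0.04,0,0,0,0.2],[0,0,-0.12,0,0,0,0.2],[0,0,-0.25,0,0,0,0.2],[0,0,-0.5,0,0,0,0.2],[-0.3,0,-0.7,0,0,0,0.2],[-0.4,0,-0.8,0,0,0,0.2],[-0.4,0,-0.8,0,0,0,0.2],[-0.4,0,-0.8,0,0,0,0.2]]'
python3 - <<'E'
from h import *
O=np.array([.5012,-.1172]);a=np.radians(79.85);y=np.array([np.cos(a),np.sin(a)]);x=np.array([y[1],-y[0]])
im,d,P=snap('wrist','w11')
C=np.stack([(P[...,:2]-O)@x,(P[...,:2]-O)@y,P[...,2]],-1)*1000
for X in (-1,1):
  for y0 in range(-90,90,20):
    k=(C[...,0]*X>8)&(abs(C[...,0])<88)&(C[...,1]>=y0)&(C[...,1]<y0+20)&(C[...,2]<200)
    print(X,y0,k.sum(),np.percentile(C[k][:,2],[1,50,99]) if k.any() else '')
p=(abs(C[...,0]+44)<30)&(C[...,2]>10)&(C[...,2]<35)&(im.max(-1)<90)&(C[...,1]>0)
print('handle',line(C[p]),C[p][:,1].max(),np.polyfit(C[p][:,1],C[p][:,2],1))
t,dd,PT=snap('top'); C=np.stack([(PT[...,:2]-O)@x,(PT[...,:2]-O)@y,PT[...,2]],-1)*1000
k=masks(t)['yellow']&(C[...,2]>44)&(C[...,2]<58)&(C[...,1]>200); print('bar',line(C[k]),k.sum())
E
```

```text
time_s: 15.8
position: [0.4607, -0.098, 0.0803]
tcp_rot: [[0.189, 0.982, 0.0], [0.982, -0.189, -0.0], [-0.0, 0.0, -1.0]]
force: [0.1, -0.1, 0.2]
opening: 0.385
grasp_force: 0.0
time_s: 16.6
position: [0.4453, -0.177, 0.2413]
tcp_rot: [[0.191, 0.982, 0.002], [0.982, -0.191, -0.001], [-0.0, 0.002, -1.0]]
force: [0.0, 1.0, -0.4]
opening: 0.401
grasp_force: 0.0
-1 -90 1422 [  5.616   11.9119 187.4211]
-1 -70 2797 [  6.8287  15.1838 199.4812]
-1 -50 1622 [ 6.83   13.2773 16.3868]
-1 -30 1701 [ 5.8495 12.5927 16.754 ]
-1 -10 1759 [ 5.2539  7.1957 19.5407]
-1 10 1841 [ 5.3141  7.1862 22.1257]
-1 30 1987 [ 5.274   7.1625 21.8067]
-1 50 2091 [ 5.2219  7.1986 22.568 ]
-1 70 2131 [ 5.2237  7.159  22.7247]
1 -90 1370 [5.2515 6.9863 8.6521]
1 -70 1455 [ 5.4676  7.2069 24.7955]
1 -50 1474 [ 5.6357 19.4081 25.617 ]
1 -30 1815 [ 5.54   16.4064 25.6717]
1 -10 1761 [ 5.4308  7.5575 25.5061]
1 10 1976 [ 5.5944 18.2467 25.6554]
1 30 1906 [ 5.4311  8.58   25.4849]
1 50 2031 [ 5.0963  7.0566 24.683 ]
1 70 2177 [5.0807 6.8919 8.835 ]
handle (array([-44.2975,  48.6991]), np.float64(89.67332162354971), array([95.3445, 59.9328]), np.float64(20.557833120430413)) 95.41088112524855 [ 0.003 20.168]
bar (array([  1.2189, 307.5274]), np.float64(179.17513945105298), array([76.989 , 12.0372]), np.float64(50.26152293791153)) 39
```

View pics/w11.png

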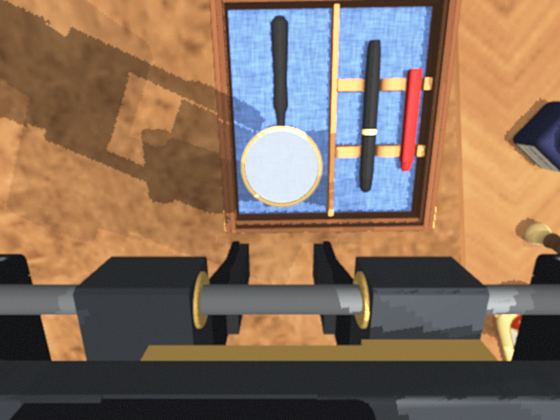

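The glass lies flat in its bay (ring at (281,165), handle above it). The pen and wax are in their notches, and everything is below z 26 mm. Now the lid.

```bash
python3 - <<'E'
from h import *
print(delta([.5566,.1854,.24],169.85))
E
```

```text
[ 1.8762  0.2102  0.0001 -0.0003 -0.0011 -0.504 ]
```

```bash
python3 -m pendant '[[0.2,0.02,0,0,0,-0.04,-0.3],[0.4,0.04,0,0,0,-0.08,-0.3],[0.6,0.07,0,0,0,-0.12,-0.3],[0.8,0.09,0,0,0,-0.16,-0.3],[1,0.11,0,0,0,-0.2,-0.3],[1,0.11,0,0,0,-0.25,-0.3],[1,0.11,0,0,0,-0.3,-0.3],[1,0.11,0,0,0,-0.34,-0.3]]'
python3 - <<'E'
from h import *
print(delta([.5566,.1854,.24],169.85))
E
```

```text
time_s: 17.5
position: [0.5034, 0.0181, 0.2385]
tcp_rot: [[-0.776, 0.631, -0.005], [0.631, 0.776, 0.001], [0.004, -0.002, -1.0]]
force: [0.4, 0.1, -0.1]
opening: 0.647
grasp_force: 0.0
[ 0.3218  0.8167 -0.0081 -0.0003 -0.0015 -0.1611]
```

```bash
python3 -m pendant '[[0.1,0.27,0,0,0,-0.05,-0.3],[0.2,0.54,0,0,0,-0.1,-0.3],[0.322,0.817,0.1,0,0,-0.161,-0.3],[0.322,0.817,0.2,0,0,-0.161,-0.3],[0.322,0.817,0.3,0,0,-0.161,-0.3],[0.322,0.817,0.4,0,0,-0.161,-0.3],[0.322,0.817,0.4,0,0,-0.161,-0.3]]'
python3 - <<'E'
from h import *
O=np.array([.5012,-.1172]);a=np.radians(79.85);y=np.array([np.cos(a),np.sin(a)]);x=np.array([y[1],-y[0]])
s=readout.read_state();q=(s['position'][:2]-O)*1000;print('tcp',q@x,q@y,s['position'])
t,dd,PT=snap('wrist','w12'); C=np.stack([(PT[...,:2]-O)@x,(PT[...,:2]-O)@y,PT[...,2]],-1)*1000
k=(C[...,2]>47)&(C[...,2]<58)&(abs(C[...,1]-307)<30)&(abs(C[...,0])<80);print('bar',line(C[k]),k.sum())
print(delta([.5566,.1854,.110],169.85))
E
```

```text
time_s: 18.2
position: [0.5558, 0.1839, 0.1558]
tcp_rot: [[-0.983, 0.183, -0.011], [0.183, 0.983, -0.001], [0.01, -0.003, -1.0]]
force: [-0.3, -1.3, 0.2]
opening: 0.651
grasp_force: 0.0
tcp 0.6670710177919041 306.0243428863571 [0.5558 0.1839 0.1558]
bar (array([ -3.2304, 308.5324]), np.float64(0.14902817435356766), array([75.0424, 13.9035]), np.float64(51.38395658049197)) 2288
[ 0.0022  0.0087  0.2377 -0.0007 -0.0022 -0.0025]
```

```bash
python3 -m pendant '[[0.002,0.01,0.1,0,0,-0.002,-0.3],[0.002,0.01,0.2,0,0,-0.002,-0.3],[0.002,0.01,0.237,0,0,-0.002,-0.3],[0.002,0.01,0.237,0,0,-0.002,0.5],[0.002,0.01,0.237,0,0,-0.002,1],[0.002,0.01,0.237,0,0,-0.002,1],[0.002,0.01,0.237,0,0,-0.002,1],[0.002,0.01,0.237,0,0,-0.002,1]]'
python3 - <<'E'
from h import *
O=np.array([.5012,-.1172]);a=np.radians(79.85);y=np.array([np.cos(a),np.sin(a)])
s=readout.read_state();p=s['position'];print((p[:2]-O)@y,delta([*(p[:2]-.185*y),p[2]],169.85))
E
```

```text
time_s: 19.05
position: [0.56, 0.1847, 0.1136]
tcp_rot: [[-0.984, 0.18, 0.001], [0.18, 0.984, 0.0], [-0.001, 0.0, -1.0]]
force: [-0.2, 0.6, 0.5]
opening: 0.281
grasp_force: 0.0
0.30750457510844964 [-0.0033 -0.925  -0.0003  0.0001  0.0004 -0.0011]
```

```bash
python3 -m pendant '[[0,0,0,0,0,0,1],[0,0,0,0,0,0,1],[0,0,0,0,0,0,1],[0,-0.04,0,0,0,0,1],[0,-0.1,0,0,0,0,1],[0,-0.17,0,0,0,0,1]]'
```

```text
time_s: 19.65
position: [0.5537, 0.1506, 0.1132]
tcp_rot: [[-0.984, 0.179, 0.001], [0.179, 0.984, 0.0], [-0.001, 0.001, -1.0]]
force: [1.3, 1.8, 4.4]
opening: 0.156
grasp_force: 30.0
```

```bash
python3 -m pendant '[[0,-0.1,0,0,0,0,1],[0,-0.2,0,0,0,0,1],[0,-0.3,0,0,0,0,1],[0,-0.4,0,0,0,0,1],[0,-0.5,0,0,0,0,1],[0,-0.6,0,0,0,0,1],[0,-0.68,0,0,0,0,1],[0,-0.72,0,0,0,0,1]]'
python3 - <<'E'
from h import *
O=np.array([.5012,-.1172]);a=np.radians(79.85);y=np.array([np.cos(a),np.sin(a)]);x=np.array([y[1],-y[0]])
s=readout.read_state();p=s['position'];print((p[:2]-O)@x,(p[:2]-O)@y,s['force'],s['force'][:2]@y,s['force'][:2]@x)
E
```

```text
time_s: 20.45
position: [0.5281, 0.0071, 0.1132]
tcp_rot: [[-0.983, 0.182, 0.002], [0.182, 0.983, -0.001], [-0.002, -0.0, -1.0]]
force: [2.6, 2.8, 2.6]
opening: 0.157
grasp_force: 30.0
0.0045733561558151505 0.12710357230897887 [2.5531 2.7865 2.6275] 3.1928342705997643 2.0221065419704733
```

```bash
python3 -m pendant '[[0,-0.015,0,0,0,0,1],[0,-0.03,0,0,0,0,1],[0,-0.045,0,0,0,0,1],[0,-0.055,0,0,0,0,1],[0,-0.055,0,0,0,0,1]]'
python3 -m pendant '[[0,-0.005,0,0,0,0,1],[0,-0.01,0,0,0,0,1],[0,-0.01,0,0,0,0,1]]'
python3 -m pendant '[[0,-0.005,0,0,0,0,1],[0,-0.01,0,0,0,0,1],[0,-0.01,0,0,0,0,1]]'
```

```text
time_s: 20.95
position: [0.5266, -0.0015, 0.1132]
tcp_rot: [[-0.984, 0.179, 0.002], [0.179, 0.984, -0.001], [-0.002, -0.0, -1.0]]
force: [4.1, 0.1, 5.1]
opening: 0.154
grasp_force: 30.0
time_s: 21.25
position: [0.5262, -0.0032, 0.1132]
tcp_rot: [[-0.984, 0.179, 0.002], [0.179, 0.984, -0.0], [-0.002, -0.0, -1.0]]
force: [3.9, -1.2, 5.6]
opening: 0.156
grasp_force: 30.0
time_s: 21.55
position: [0.5259, -0.0052, 0.1131]
tcp_rot: [[-0.984, 0.179, 0.002], [0.179, 0.984, -0.0], [-0.002, -0.0, -1.0]]
force: [3.9, 0.6, 5.1]
opening: 0.152
grasp_force: 30.0
```

```bash
for i in 1; do python3 -m pendant '[[0,-0.005,0,0,0,0,1],[0,-0.01,0,0,0,0,1],[0,-0.01,0,0,0,0,1]]'; done
python3 -m pendant '[[0,-0.005,0,0,0,0,1],[0,-0.01,0,0,0,0,1],[0,-0.01,0,0,0,0,1]]' | grep -E 'pos|for'
```

```text
time_s: 21.85
position: [0.5255, -0.0072, 0.1132]
tcp_rot: [[-0.984, 0.179, 0.002], [0.179, 0.984, -0.0], [-0.002, -0.0, -1.0]]
force: [4.0, 0.6, 3.7]
opening: 0.157
grasp_force: 30.0
position: [0.5252, -0.0092, 0.1131]
force: [4.2, 0.4, 5.2]
grasp_force: 30.0
```

```bash
python3 -m pendant '[[0,-0.005,0,0,0,0,1],[0,-0.008,0,0,0,0,1],[0,-0.008,0,0,0,0,1]]' | grep -E 'pos|for'
python3 -m pendant '[[0,-0.005,0,0,0,0,1],[0,-0.008,0,0,0,0,1],[0,-0.008,0,0,0,0,1]]' | grep -E 'pos|for'
```

```text
position: [0.525, -0.0098, 0.1132]
force: [5.6, 4.4, 5.5]
grasp_force: 30.0
position: [0.5249, -0.0101, 0.1132]
force: [6.8, 11.9, 4.4]
grasp_force: 30.0
```

```bash
python3 - <<'E'
from h import *
O=np.array([.5012,-.1172]);a=np.radians(79.85);y=np.array([np.cos(a),np.sin(a)]);x=np.array([y[1],-y[0]])
for n in ['top','scene']:
    im,d,P=snap(n,n+'9'); C=np.stack([(P[...,:2]-O)@x,(P[...,:2]-O)@y,P[...,2]],-1)*1000
    # -y edge of lid (z 35.6) / opening left
    for X in (-75,-60,60,75):
        k=(abs(C[...,0]-X)<6)&(abs(C[...,2]-35.6)<2.5)&(C[...,1]<0)&(C[...,1]>-120)
        f=(abs(C[...,0]-X)<6)&(C[...,2]<29)&(C[...,1]<-60)&(C[...,1]>-94)
        print(n,X,k.sum(),C[k][:,1].min() if k.any() else '',f.sum())
E
```

```text
top -75 0  0
top -60 0  0
top 60 117 -103.6734682616507 0
top 75 110 -99.51239485181094 0
scene -75 18 -34.653957781982136 0
scene -60 25 -39.78394878116163 0
scene 60 40 -104.1011514069349 0
scene 75 22 -110.05209652939085 0
```

The lid stopped firmly at 198 mm of travel with the force rising, and the cameras see no gap, so it is home. Release and rise.

```bash
python3 -m pendant '[[0,0.004,0,0,0,0,1],[0,0.004,0,0,0,0,0.5],[0,0.004,0,0,0,0,0],[0,0.004,0,0,0,0,-0.1],[0,0.004,0,0,0,0,-0.1],[0,0.004,-0.1,0,0,0,-0.1],[0,0.004,-0.3,0,0,0,-0.1],[0,0.004,-0.6,0,0,0,-0.1]]'
python3 -m pendant '[[0.3,0,-0.25,0,0,0,-0.1],[0.6,0,-0.25,0,0,0,-0.1],[0.6,0,-0.25,0,0,0,-0.1],[0.6,0,-0.25,0,0,0,-0.1]]' | grep -E 'pos|time|for'
python3 - <<'E'
from h import *
O=np.array([.5012,-.1172]);a=np.radians(79.85);y=np.array([np.cos(a),np.sin(a)]);x=np.array([y[1],-y[0]])
im,d,P=snap('top','top10'); C=np.stack([(P[...,:2]-O)@x,(P[...,:2]-O)@y,P[...,2]],-1)*1000
k=masks(im)['yellow']&(C[...,2]>44)&(C[...,2]<58)&(abs(C[...,1]-108)<40)&(abs(C[...,0])<60);print('bar',line(C[k]),k.sum())
b=masks(im)['blue']&(abs(C[...,0])<88)&(abs(C[...,1])<95); print('felt pixels',b.sum())
for t in ['tumbler','ink_bottle','wax_seal']:
    for r in look_for(t,'top')[:1]: print(t,np.round(r['extent']))
E
```

```text
time_s: 23.65
position: [0.5219, -0.0115, 0.222]
tcp_rot: [[-0.984, 0.18, -0.007], [0.18, 0.984, 0.001], [0.007, 0.0, -1.0]]
force: [1.4, 0.2, 0.6]
opening: 0.545
grasp_force: 0.0
time_s: 24.05
position: [0.3999, 0.0115, 0.273]
force: [-0.6, 0.3, -0.3]
grasp_force: 0.0
bar (array([  0.7538, 109.7108]), np.float64(179.8645020056392), array([77.7365, 11.8335]), np.float64(51.34558741909778)) 34
felt pixels 0
tumbler [110. 178. 146. 210.]
ink_bottle [346. 154. 373. 180.]
```

```bash
python3 -m pendant '[[0,0,0,0,0,0,-0.1],[0,0,0,0,0,0,-0.1],[0,0,0,0,0,0,-0.1]]' | grep time; python3 -c "
from rig import bot
print(bot.hand_in())"
```

```text
time_s: 24.55
the job is handed in; nothing more can be done
None
```

The pen is in its notches, the reading glass lies flat in the large bay, and the lid is home after 198 mm of travel; I handed the job in at 24.6 s, having left the wax and the other things on the desk alone.

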